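# Close the card embossing press and hold its lever at the third click

## Task

Emboss the two cards in the press: push both hinged covers down until each snaps shut and stays shut by itself, and only then push the spring-return hand lever down past its first and second clicks to the third. Do not let go: finish while still pressing the lever's handle down at the third click, and leave the things around the press where they are.

Things in the scene. Friction and masses are not known exactly. Their poses are not given: they have to be found in the camera images.
- press: the card embossing press, fixed to the desk: a grey painted bed 250 x 300 x 47 mm with two covers side by side, hinged along its far side, and a hand lever on its right side. Origin: centre of the bed's underside, on the table. Its -x is the front, facing the robot, +y is its left, z up; it stands turned by up to 0.2 rad either way
- cover_left (a joint): hinge of the press's left cover (as seen from the robot). 0 = shut and flat, grows as the free edge lifts, end stop 1.2; starts at 0.5 to 0.8, held there by hinge friction. Let go before it has caught, it springs up again: its catch snaps over at about 0.09 rad (4 N at the tab), then draws it down and holds it within 0.03 of 0
- cover_left_tab (a point): centre of the upper face of the left cover's thumb tab (30 x 45 mm, on the middle of the free edge), 155 mm from the hinge axis; moves with the cover, 59 mm high when shut. The cover is an aluminium plate 140 long x 124 wide x 6 mm
- cover_left_hinge (a point): point on the left cover's hinge axis, at the cover's middle, level with the plate's mid-thickness; fixed on the press 75 mm behind its centre, 56 mm above the table; the axis runs along the press's y
- cover_right (a joint): hinge of the press's right cover (as seen from the robot). 0 = shut and flat, grows as the free edge lifts, end stop 1.2; starts at 0.5 to 0.8, held there by hinge friction. Let go before it has caught, it springs up again: its catch snaps over at about 0.09 rad (4 N at the tab), then draws it down and holds it within 0.03 of 0
- cover_right_tab (a point): centre of the upper face of the right cover's thumb tab (30 x 45 mm, on the middle of the free edge), 155 mm from the hinge axis; moves with the cover, 59 mm high when shut. The cover is an aluminium plate 140 long x 124 wide x 6 mm
- cover_right_hinge (a point): point on the right cover's hinge axis, at the cover's middle, level with the plate's mid-thickness; fixed on the press 75 mm behind its centre, 56 mm above the table; the axis runs along the press's y
- lever_turn (a joint): the spring-return hand lever: how far it is pushed down, rad. 0 = at rest, raised 0.42 above level; end stop 0.78. Clicks (humps in the force) at 0.18, 0.38 and 0.58; the third setting is from 0.62 to the end stop. It stays nowhere: let go, it springs back to 0 past all clicks. Force at the handle: 3 N at the start, about 11 N at the third click, 9 N to hold at 0.7
- lever_pad (a point): centre of the upper face of the lever's handle, 150 mm from the pivot and 8 mm above the line through the pivot along the lever; about 168 mm above the table at rest, 65 mm at 0.7
- lever_pivot (a point): point on the lever's pivot axis, fixed on the press, 60 mm behind and 205 mm to the right of its centre, 100 mm above the table; the axis runs along the press's y. Two cheeks beside it rise to 125 mm
- lever: the lever itself: a steel bar 16 x 14 mm that ends in a black handle block, 40 (along the lever) x 56 x 16 mm, centred 150 mm from the pivot. Origin on the pivot axis; its -x runs along the bar to the handle, its y is the pivot axis
- water_glass: bystander: water glass, radius 36, 95 mm high, front left of the press; origin under its centre
- ink_bottle: bystander: ink bottle, radius 23, 65 mm high, at the front left corner of the press; origin under its centre
- brush: bystander: paint brush 190 mm long lying across in front of the press
- eraser: bystander: white eraser 45 x 24 x 14 mm lying in front of the lever; origin under its centre
- mixing_dish: bystander: white china dish, radius 42, 26 mm high, to the right of the lever; origin under its centre
- card_pack: bystander: pack of cards 115 x 85 x 22 mm lying left of the press; origin under its centre

How it is judged (in metres and radians):
On the way, in this order (a step that is already met when the one before it is completed fails the run):
1. both covers have snapped shut, the lever not yet pushed (value of joint each of cover_left, cover_right below 0.05 rad and value of joint lever_turn below 0.1 rad), for 0.2 s.
2. the lever is pressed down at its third setting (value of joint each of cover_left, cover_right below 0.05 rad and value of joint lever_turn above 0.62 rad and contact force between any of the fingers, the arm and lever above 2 N), for 0.5 s.
At the end, for the whole second after the job is handed in: both covers are shut (below 0.05 rad) and the robot still presses the lever's handle (more than 2 N) with the lever at the third setting (above 0.62 rad) (all of step 2); the arm keeps its last pose, push and grip.
It fails at once if the lever is pushed past its first click while a cover is still open (value of joint lever_turn above 0.2 rad and value of joint any of cover_left, cover_right above 0.12 rad).
It fails at once if a thing beside the press is shifted by more than 30 mm (distance of any of water_glass, ink_bottle, brush, eraser, mixing_dish, card_pack from where it was at the start of the episode above 0.03 m).
It also fails if it takes over 53 s, if anything falls off the work surface, if the arm or the gripper's body presses on something with over 40 N, if the wrist force passes 120 N, or if a joint passes its speed limit or range.

## Robot

A 6-joint arm with a two-finger parallel gripper is mounted at the origin on the work surface. World frame = base frame: x ahead of the robot, y to its left, z up, the work surface at z = 0. Lengths are in mm, angles in rad, forces in N, time in s.
With the tool pointing down it reaches from about 350 to 875 mm from the base axis. Payload 4.2 kg.
Tool frame: the origin (TCP) lies between the finger pads; the fingertips stand 25 mm ahead of it and the grasp point (between the pads) lies 6 mm ahead of it; z points along the fingers, y is the line along which they close (so a half turn about z gives the same grasp; the last joint's range is limited). The gripper opens to 85 mm and grips with 20 to 120 N. Pads are 22 mm wide; open, the fingers measure 114 mm over their backs; the gripper's body (76 mm by 85 mm) begins 54 mm behind the grasp point. The pads swing forward as they close: fully open they stand 13 mm farther back than shut.
Start: joints at [-0.885, 0.385, 0.008, 0, -1.194, -0.259], TCP at [258.737, -568.906, 256.312] pointing down, gripper open.
Joint ranges: [-3.14, 3.14], [-1.21, 2.06], [-1.07, 1.41], [-3.16, 2.05], [-2.99, -0.16], [-3.1, 3.1]. Speed limits (rad/s): [2.79, 2.79, 3.14, 3.14, 3.14, 3.14].

## Interface

Orientations are given as a unit quaternion [x, y, z, w].
In Python, from bench import arm gives the robot as it stands.
- The arm moves only by the shell command python3 -m pendant 'ROWS'. ROWS is JSON, a list of rows, each a list of 7 numbers: the shift along the tool's x, y, z in m, then the turn, a rotation vector about the tool's x, y, z in degrees, then the finger opening in m, from 0 to 0.0854. In form: [[x, y, z, wx, wy, wz, fingers], ...]. A call has 1 to 12 rows; each row shifts and turns the commanded pose from where the row before left it, along the tool's axes as they then stand; what a row does not reach is not made up. A row lasts 1/10 s, in which the tool goes at most 50 mm and 8.59 degrees, less where a joint would pass 70% of its speed; a pose out of reach is approached as far as the arm can. A call is refused whole if a number of a shift passes 0.05 or a number of a turn 8.59, either way. A call with a gripper value outside its range is refused whole. The fingers move at their own pace and stop on an object; the grip force is fixed at half the most. Time passes only in rows, so rows that do not move let the fingers close. It gives the time, the measured TCP pose, the force, the opening and the grip force at its end, in the units of the state.
- arm.read_state(): the state, without advancing time (a new reading comes with each control period).
- arm.get_image(name): name is "scene" or "top" or "wrist"; returns a dict with "image" (400x640x3 uint8, red, green, blue), "fx", "fy", "cx", "cy" (pixels), "xyz" and "rotation" of the camera in the world. Camera axes: x right, y down, z forward; pixel columns grow to the right and rows downward; lengths in mm; the calibration is good to about 2 mm. A picture is of the moment at which its call begins. There is no depth.
- arm.job_done(): hands the job in; it is judged then, once.
The state is a dict: "clock": time; "joints": joint angles; "joint_vel": joint speeds; "joint_efforts": joint torques, N m; "position": TCP position; "ee_rot": TCP orientation; "contact_force": force on the tool from outside, world axes, zero at the start; "wrist_torque": the same for the moment, N m; "gripper_width": finger opening in mm; "grasp_force": force on a finger pad.
Only numpy, scipy, OpenCV 4.12 (cv2) and the standard library are available. Lean on these libraries where they do the work, as an engineer would, in place of code of your own. Each camera call takes 0.05 s, during which the arm holds its last target. There are 200 camera calls.

## Working session

There is one attempt and no reset: what is moved stays moved. The work goes in short steps, Python scripts to look and compute and a shell command to move; the robot and the scene stay as the last step left them, time stands still between calls to the robot, and variables do not carry over. Pictures are saved under pics/ and viewed, at most 10 in all, crops included, and the job is handed in when it is done.

```bash
ls; mkdir -p pics; python3 - <<'E'
from bench import arm
import cv2
for n in("scene","top"):
    d=arm.get_image(n); cv2.imwrite(f"pics/{n}0.png",d["image"][:,:,::-1]); print(n,d["fx"],d["fy"],d["cx"],d["cy"],d["xyz"],d["rotation"])
print(arm.read_state())
E
```

```text
pics
scene 385.2002349233042 385.2002349233042 322.4122925534066 202.33939285390355 [ 966.30741582 -444.68277935  642.20907206] [ 0.84076555  0.31623383 -0.14496656 -0.41484233]
top 434.15313499787317 434.15313499787317 318.704240220842 202.5203929341144 [ 379.01933176   60.49326507 1072.06249529] [-0.70053177  0.70603698 -0.07432626  0.07240604]
{'clock': 0.1, 'joints': array([-8.85395034e-01,  3.85508149e-01,  6.74892813e-03, -4.35973742e-04,
       -1.19400648e+00, -2.58610277e-01]), 'joint_vel': array([-1.61639020e-04, -3.03874181e-03,  2.20474205e-03,  2.79602883e-03,
        8.51362413e-05, -1.02966556e-03]), 'joint_efforts': array([-5.19767382e-04, -3.93319488e+01,  1.88927954e+01,  4.19793338e+00,
       -2.58954686e-03,  2.78287260e-06]), 'position': array([ 258.54498948, -568.49161343,  255.3082747 ]), 'ee_rot': array([-2.11700915e-01,  9.77333982e-01,  9.69142308e-04, -2.67248847e-04]), 'contact_force': array([ 0.21859275, -0.04343711, -0.00986815]), 'wrist_torque': array([ 0.010063  , -0.03314017,  0.04113165]), 'grasp_force': 0.0, 'gripper_width': 85.57392263505754}
```

View pics/top0.png

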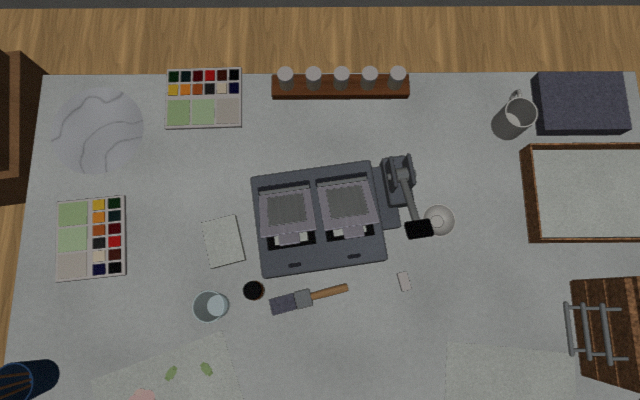

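View pics/scene0.png

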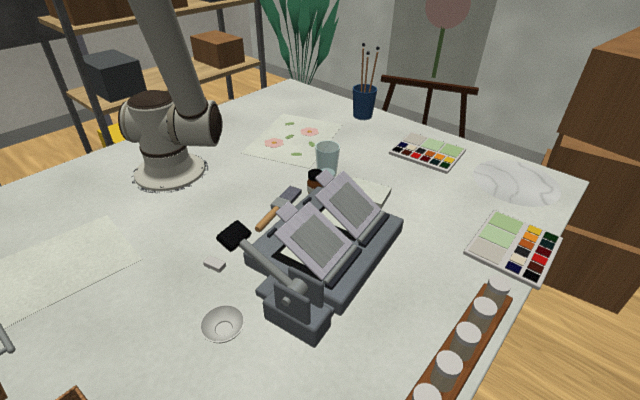

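The top view shows the bed (front corners about (262,276) and (386,260)), both covers open with tabs near (293,239) and (350,232), and the lever handle at (418,229). I'll enlarge both views for exact pixels.

```bash
python3 - <<'E'
import cv2
t=cv2.imread("pics/top0.png")[150:300,240:440]; cv2.imwrite("pics/t1.png",cv2.resize(cv2.convertScaleAbs(t,alpha=1.6),None,fx=4,fy=4,interpolation=cv2.INTER_CUBIC))
s=cv2.imread("pics/scene0.png")[160:350,210:410]; cv2.imwrite("pics/s1.png",cv2.resize(cv2.convertScaleAbs(s,alpha=1.4),None,fx=3,fy=3,interpolation=cv2.INTER_CUBIC))
E
```

```text
(no output)
```

View pics/t1.png

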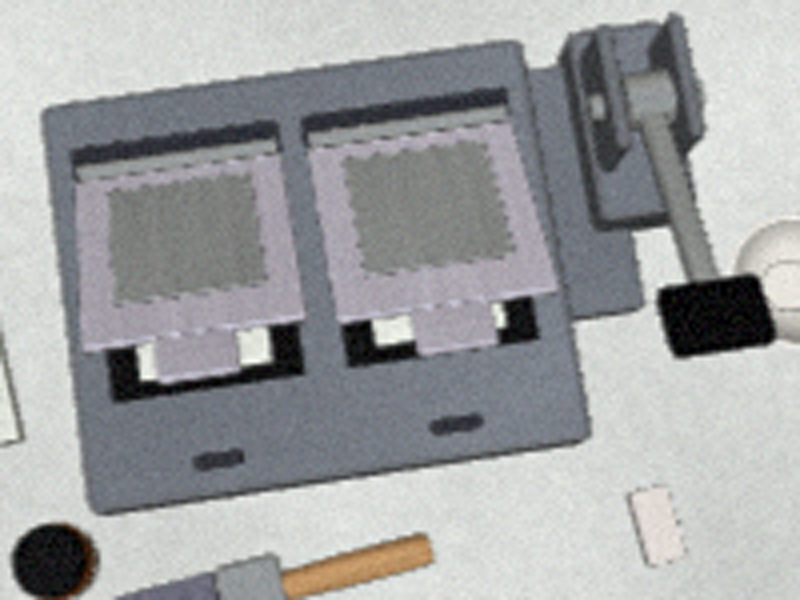

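View pics/s1.png

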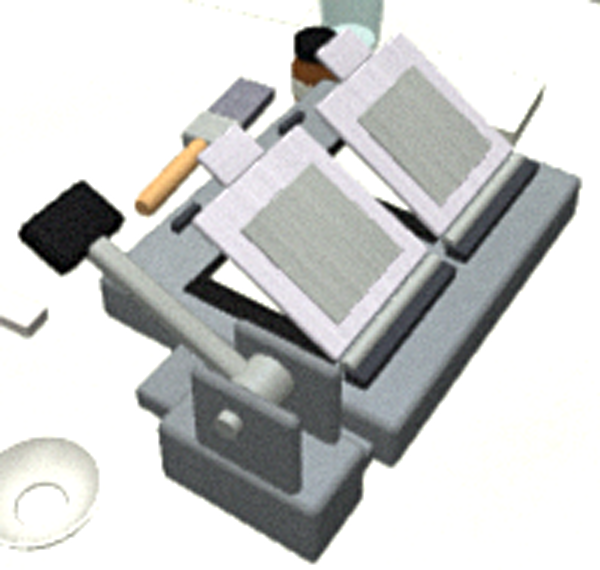

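```bash
cat > model.py <<'E'
import numpy as np
from scipy.spatial.transform import Rotation as R
cams={"scene":((385.2,385.2,322.41,202.34),[966.307,-444.683,642.209],[0.84076555,0.31623383,-0.14496656,-0.41484233]),
"top":((434.153,434.153,318.704,202.52),[379.019,60.493,1072.062],[-0.70053177,0.70603698,-0.07432626,0.07240604])}
def proj(c,p):
    f,t,q=cams[c]; v=R.from_quat(q).inv().apply(np.atleast_2d(p)-t); return np.c_[f[0]*v[:,0]/v[:,2]+f[2],f[1]*v[:,1]/v[:,2]+f[3]]
def W(s,p): return R.from_euler('z',s[2]).apply(np.atleast_2d(p))+[s[0],s[1],0]
def cov(a,r,h,y): return [75-r*np.cos(a)+h*np.sin(a)*1, y, 56+r*np.sin(a)+h*np.cos(a)]
def lev(a,r=150,h=8,y=-205):  # a = elevation above level
    return [60-r*np.cos(a)+h*np.sin(a),y,100+r*np.sin(a)+h*np.cos(a)]
E
cat > fit.py <<'E'
from model import *
from scipy.optimize import least_squares
T=lambda u,v:("top",u/4+240,v/4+150); S=lambda u,v:("scene",u/3+210,v/3+160)
# s=[x,y,yaw,yc,aL,aR,el]
O=[(T(92,512),lambda s:[-125,150,47]),(T(591,438),lambda s:[-125,-150,47]),(T(43,106),lambda s:[125,150,47]),(T(522,41),lambda s:[125,-150,47]),
(S(580,180),lambda s:[125,150,47]),(S(385,432),lambda s:[125,-150,47]),(S(102,285),lambda s:[-125,-150,47])]
for i,sg,tt,st,c1,c2 in((4,1,(199,354),(347,53),(85,350),(303,319)),(5,-1,(456,328),(232,154),(340,322),(556,291))):
    O+=[(T(*tt),lambda s,i=i,g=sg:cov(s[i],155,3,g*s[3])),(S(*st),lambda s,i=i,g=sg:cov(s[i],155,3,g*s[3])),
        (T(*c1),lambda s,i=i,g=sg:cov(s[i],140,3,g*s[3]+62)),(T(*c2),lambda s,i=i,g=sg:cov(s[i],140,3,g*s[3]-62))]
O+=[(T(714,312),lambda s:lev(s[6])),(S(70,222),lambda s:lev(s[6]))]
def res(s): return np.concatenate([proj(o[0],W(s,f(s)))[0]-o[1:] for o,f in O])
r=least_squares(res,[600,0,0.1,66,.6,.6,.42],loss='soft_l1',x_scale=[100,100,.1,50,.3,.3,.3]); s=r.x
print(s.round(3)); print(res(s).reshape(-1,2).round(1).tolist())
for n,p in dict(tabL=cov(s[4],155,3,s[3]),tabR=cov(s[5],155,3,-s[3]),tabLshut=cov(0,155,3,s[3]),tabRshut=cov(0,155,3,-s[3]),pad=lev(s[6]),pad42=lev(.42),pad0=lev(-.28),pad_end=lev(-.36)).items(): print(n,W(s,p)[0].round(1),np.linalg.norm(W(s,p)[0][:2]).round())
E
python3 fit.py
```

```text
[5.59811e+02 5.94540e+01 1.37000e-01 6.99020e+01 5.66000e-01 5.10000e-01
 4.01000e-01]
[[-1.4, 0.5], [0.8, 0.3], [-1.1, -0.7], [0.1, -1.3], [0.7, -1.1], [1.7, 0.6], [-3.8, -3.5], [-0.6, 0.0], [-1.6, 0.3], [-0.9, -0.2], [1.1, -0.6], [-0.6, -0.2], [-1.6, 0.1], [-0.7, -0.1], [0.9, -0.3], [0.6, 0.1], [-0.6, -0.2]]
tabL [496.6 121.3 141.7] 511.0
tabR [511.1 -17.8 134.3] 511.0
tabLshut [471.  117.8  59. ] 486.0
tabRshut [490.1 -20.7  59. ] 491.0
pad [ 513.5 -153.8  166. ] 536.0
pad42 [ 514.7 -153.7  168.5] 537.0
pad0 [ 502.1 -155.4   66.2] 526.0
pad_end [ 505.3 -155.    54.6] 529.0
```

The fit agrees with the given geometry (pad at 166 against 168 mm, covers at 0.57 and 0.51 rad, residuals about 1 px). Now I'll turn the tool to line up with the press, shut the fingers and travel high towards the right tab.

```bash
python3 -m pendant '[[0,0,0,0,0,8.3,0],[0,0,0,0,0,8.3,0],[-0.025,0.039,0,0,0,0,0],[-0.025,0.039,0,0,0,0,0],[-0.025,0.039,0,0,0,0,0],[-0.025,0.039,0,0,0,0,0],[-0.025,0.039,0,0,0,0,0],[-0.025,0.039,0,0,0,0,0],[-0.025,0.039,0,0,0,0,0],[-0.025,0.039,0,0,0,0,0],[-0.025,0.039,0,0,0,0,0],[-0.025,0.039,0,0,0,0,0]]'
cat > go.py <<'E'
import sys
from bench import arm
from model import *
s=[559.8,59.5,.137]
P={"R":lambda a:cov(a,155,3,-69.9),"L":lambda a:cov(a,155,3,69.9),"P":lambda a:lev(.42-a)}
st=arm.read_state(); r=R.from_quat(st["ee_rot"]); p=st["position"]
print("t",round(st["clock"],2),"TCP",p.round(1),"F",st["contact_force"].round(1),"w",round(st["gripper_width"],1),"axes",r.as_matrix().round(3).tolist())
k=sys.argv[1]
for a in map(float,sys.argv[2:]):   # tip (TCP+25 along tool) to point at joint value a
    t=W(s,P[k](a))[0]; d=r.inv().apply(t-p-25*r.as_matrix()[:,2]); print(k,a,"tip target",t.round(1),"tool shift",d.round(1))
E
python3 go.py R .51 .4 .3 .2 .1 .05 0
```

```text
clock: 1.3
position: [453.3, -146.5, 256.2]
ee_rot: [-0.069, 0.998, 0.0, -0.0]
contact_force: [1.1, -0.3, 0.0]
gripper_width: 0.1
grasp_force: 0.0
t 1.3 TCP [ 453.3 -146.5  256.2] F [ 1.1 -0.3  0. ] w 0.1 axes [[-0.991, -0.137, -0.0], [-0.137, 0.991, 0.0], [0.0, 0.0, -1.0]]
R 0.51 tip target [511.1 -17.8 134.3] tool shift [-74.9 119.6  96.9]
R 0.4 tip target [503.4 -18.8 119.1] tool shift [-67.1 119.6 112.1]
R 0.3 tip target [497.8 -19.6 104.7] tool shift [-61.6 119.6 126.5]
R 0.2 tip target [493.7 -20.2  89.7] tool shift [-57.4 119.6 141.5]
R 0.1 tip target [491.2 -20.5  74.5] tool shift [-54.8 119.6 156.7]
R 0.05 tip target [490.4 -20.6  66.7] tool shift [-54.1 119.6 164.5]
R 0.0 tip target [490.1 -20.7  59. ] tool shift [-53.8 119.6 172.2]
```

```bash
python3 -m pendant '[[-0.025,0.040,0,0,0,0,0],[-0.025,0.040,0,0,0,0,0],[-0.025,0.040,0.02,0,0,0,0],[0,0,0.035,0,0,0,0],[0,0,0.025,0,0,0,0],[0,0,0,0,0,0,0]]'; python3 go.py R .51 .4 .3 .2 .1 .05 0
```

```text
clock: 1.9
position: [507.8, -20.3, 173.0]
ee_rot: [-0.069, 0.998, -0.0, -0.005]
contact_force: [-0.2, -0.8, 0.4]
gripper_width: -0.1
grasp_force: 0.0
t 1.9 TCP [507.8 -20.3 173. ] F [-0.2 -0.8  0.4] w -0.1 axes [[-0.991, -0.137, -0.009], [-0.137, 0.991, -0.001], [0.009, -0.0, -1.0]]
R 0.51 tip target [511.1 -17.8 134.3] tool shift [-3.9  2.1 13.6]
R 0.4 tip target [503.4 -18.8 119.1] tool shift [ 3.7  2.1 28.9]
R 0.3 tip target [497.8 -19.6 104.7] tool shift [ 9.2  2.1 43.4]
R 0.2 tip target [493.7 -20.2  89.7] tool shift [13.2  2.1 58.4]
R 0.1 tip target [491.2 -20.5  74.5] tool shift [15.6  2.1 73.7]
R 0.05 tip target [490.4 -20.6  66.7] tool shift [16.3  2.1 81.4]
R 0.0 tip target [490.1 -20.7  59. ] tool shift [16.6  2.1 89.1]
```

```bash
python3 -m pendant '[[-0.002,0.002,0.012,0,0,0,0],[0.004,0,0.010,0,0,0,0],[0.003,0,0.010,0,0,0,0],[0.003,0,0.010,0,0,0,0],[0.003,0,0.010,0,0,0,0],[0.002,0,0.010,0,0,0,0],[0.002,0,0.010,0,0,0,0],[0.001,0,0.008,0,0,0,0],[0,0,0.005,0,0,0,0],[0,0,0,0,0,0,0]]'; python3 go.py R 0.05 0
```

```text
clock: 2.9
position: [493.9, -20.5, 90.8]
ee_rot: [-0.068, 0.998, -0.0, -0.001]
contact_force: [0.2, -0.4, 0.3]
gripper_width: 0.3
grasp_force: 0.0
t 2.9 TCP [493.9 -20.5  90.8] F [ 0.2 -0.4  0.3] w 0.3 axes [[-0.991, -0.136, -0.002], [-0.136, 0.991, -0.0], [0.002, 0.0, -1.0]]
R 0.05 tip target [490.4 -20.6  66.7] tool shift [ 3.5  0.4 -0.9]
R 0.0 tip target [490.1 -20.7  59. ] tool shift [3.8 0.4 6.8]
```

```bash
python3 -m pendant '[[0,0,0.004,0,0,0,0],[0,0,0.003,0,0,0,0],[0,0,0,0,0,0,0]]'; python3 -m pendant '[[0,0,-0.04,0,0,0,0],[0,0.04,-0.05,0,0,0,0],[0,0.05,-0.02,0,0,0,0],[0,0.05,0,0,0,0,0],[0,0,0,0,0,0,0]]'; python3 go.py L .57 .4 .3 .2 .1 .05 0
python3 - <<'E'
from bench import arm
import cv2
cv2.imwrite("pics/s2.png",cv2.resize(arm.get_image("scene")["image"][100:350,180:450,::-1],None,fx=2,fy=2))
E
```

```text
clock: 3.2
position: [494.5, -20.4, 84.5]
ee_rot: [-0.068, 0.998, 0.0, 0.0]
contact_force: [0.3, -0.8, 0.0]
gripper_width: -0.2
grasp_force: 0.1
clock: 3.7
position: [477.2, 110.6, 183.8]
ee_rot: [-0.072, 0.997, 0.001, 0.002]
contact_force: [-0.2, 0.5, -0.3]
gripper_width: 0.5
grasp_force: 0.0
t 3.7 TCP [477.2 110.6 183.8] F [-0.2  0.5 -0.3] w 0.5 axes [[-0.99, -0.143, 0.004], [-0.143, 0.99, 0.003], [-0.004, 0.002, -1.0]]
L 0.57 tip target [496.9 121.4 142.2] tool shift [-20.8   7.8  16.7]
L 0.4 tip target [484.3 119.6 119.1] tool shift [-8.   7.8 39.7]
L 0.3 tip target [478.7 118.9 104.7] tool shift [-2.4  7.8 54.2]
L 0.2 tip target [474.7 118.3  89.7] tool shift [ 1.8  7.8 69.1]
L 0.1 tip target [472.1 118.   74.5] tool shift [ 4.5  7.8 84.3]
L 0.05 tip target [471.3 117.9  66.7] tool shift [ 5.3  7.8 92.1]
L 0.0 tip target [471.  117.8  59. ] tool shift [ 5.6  7.8 99.8]
```

View pics/s2.png

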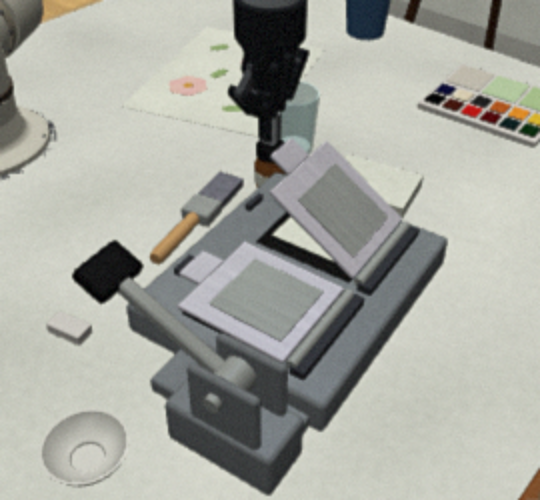

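The right cover lies flat at about (265,295) and stayed shut after release. The left cover is still open, with the fingers just in front of its tab at (285,155). Next is the left cover.

```bash
python3 -m pendant '[[-0.010,0.004,-0.006,0,0,0,0],[-0.012,0.004,0,0,0,0,0],[0,0,0.018,0,0,0,0],[0.004,0,0.010,0,0,0,0],[0.006,0,0.012,0,0,0,0],[0.004,0,0.010,0,0,0,0],[0.004,0,0.012,0,0,0,0],[0.003,0,0.012,0,0,0,0],[0.003,0,0.012,0,0,0,0],[0.002,0,0.012,0,0,0,0],[0,0,0.006,0,0,0,0],[0,0,0,0,0,0,0]]'; python3 go.py L .05 0
```

```text
clock: 4.95
position: [471.6, 112.8, 84.2]
ee_rot: [-0.068, 0.998, -0.0, -0.001]
contact_force: [-0.3, 0.1, 0.3]
gripper_width: -0.1
grasp_force: 0.1
t 4.95 TCP [471.6 112.8  84.2] F [-0.3  0.1  0.3] w -0.1 axes [[-0.991, -0.137, -0.001], [-0.137, 0.991, -0.001], [0.001, -0.001, -1.0]]
L 0.05 tip target [471.3 117.9  66.7] tool shift [-0.5  5.1 -7.5]
L 0.0 tip target [471.  117.8  59. ] tool shift [-0.2  5.1  0.2]
```

```bash
python3 -m pendant '[[0,0,-0.05,0,0,0,0],[0,0,-0.05,0,0,0,0],[0,-0.02,-0.045,0,0,0,0],[0,-0.045,0,0,0,0,0],[0,-0.045,0,0,0,0,0],[0,-0.045,0,0,0,0,0],[0,-0.045,0,0,0,0,0],[0,-0.045,0,0,0,0,0],[0,-0.02,0,0,0,0,0],[0,0,0,0,0,0,0]]'; python3 go.py P 0 .1 .2 .3 .4 .5 .6 .7 .75
python3 - <<'E'
from bench import arm
import cv2
cv2.imwrite("pics/s3.png",cv2.resize(arm.get_image("scene")["image"][100:350,180:450,::-1],None,fx=2,fy=2))
E
```

```text
clock: 5.95
position: [507.7, -151.7, 228.7]
ee_rot: [-0.066, 0.998, 0.0, -0.001]
contact_force: [0.2, 0.2, -0.6]
gripper_width: 0.1
grasp_force: 0.0
t 5.95 TCP [ 507.7 -151.7  228.7] F [ 0.2  0.2 -0.6] w 0.1 axes [[-0.991, -0.132, -0.002], [-0.132, 0.991, -0.0], [0.002, 0.0, -1.0]]
P 0.0 tip target [ 514.8 -153.6  168.5] tool shift [-6.9 -2.9 35.2]
P 0.1 tip target [ 508.7 -154.5  154.8] tool shift [-0.7 -2.9 48.9]
P 0.2 tip target [ 504.  -155.1  140.5] tool shift [ 4.  -2.9 63.1]
P 0.3 tip target [ 500.7 -155.6  125.9] tool shift [ 7.3 -2.9 77.8]
P 0.4 tip target [ 498.8 -155.8  111. ] tool shift [ 9.1 -2.9 92.7]
P 0.5 tip target [ 498.5 -155.9   96. ] tool shift [  9.5  -2.9 107.7]
P 0.6 tip target [ 499.6 -155.7   81. ] tool shift [  8.3  -2.9 122.7]
P 0.7 tip target [ 502.2 -155.4   66.2] tool shift [  5.6  -2.9 137.4]
P 0.75 tip target [ 504.1 -155.1   59. ] tool shift [  3.7  -2.9 144.7]
```

View pics/s3.png

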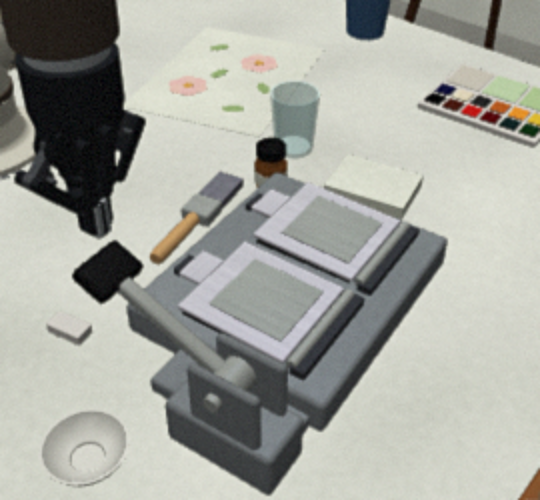

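Both covers are shut and flat at (265,295) and (330,232). The lever is still raised with its handle at (108,270), just below the fingertips at (97,225). Now I'll press the lever along its arc.

```bash
python3 -m pendant '[[-0.004,-0.003,0.018,0,0,0,0],[-0.001,0,0.013,0,0,0,0],[0,0,0.008,0,0,0,0],[0.005,0,0.011,0,0,0,0],[0.004,0,0.012,0,0,0,0],[0.003,0,0.013,0,0,0,0],[0.001,0,0.013,0,0,0,0],[0,0,0.013,0,0,0,0],[0,0,0.012,0,0,0,0],[-0.001,0,0.012,0,0,0,0],[0,0,0,0,0,0,0]]'; python3 go.py P .6 .65 .7 .75
```

```text
clock: 7.1
position: [501.5, -152.5, 104.5]
ee_rot: [-0.069, 0.998, -0.0, -0.0]
contact_force: [-1.4, 0.4, 7.3]
gripper_width: -0.2
grasp_force: 4.0
t 7.1 TCP [ 501.5 -152.5  104.5] F [-1.4  0.4  7.3] w -0.2 axes [[-0.99, -0.138, -0.0], [-0.138, 0.99, -0.0], [0.0, -0.0, -1.0]]
P 0.6 tip target [ 499.6 -155.7   81. ] tool shift [ 2.3 -2.9 -1.5]
P 0.65 tip target [ 500.7 -155.6   73.6] tool shift [ 1.2 -2.9  5.9]
P 0.7 tip target [ 502.2 -155.4   66.2] tool shift [-0.3 -2.9 13.3]
P 0.75 tip target [ 504.1 -155.1   59. ] tool shift [-2.2 -2.9 20.5]
```

```bash
python3 -m pendant '[[0,0,0.006,0,0,0,0],[-0.001,0,0.006,0,0,0,0],[-0.001,0,0.003,0,0,0,0],[0,0,0,0,0,0,0],[0,0,0,0,0,0,0],[0,0,0,0,0,0,0],[0,0,0,0,0,0,0],[0,0,0,0,0,0,0],[0,0,0,0,0,0,0]]'; python3 go.py P .65 .7 .75
python3 - <<'E'
from bench import arm
import cv2
cv2.imwrite("pics/s4.png",cv2.resize(arm.get_image("scene")["image"][150:350,200:400,::-1],None,fx=3,fy=3))
E
```

```text
clock: 8.0
position: [504.0, -152.2, 91.1]
ee_rot: [-0.069, 0.998, -0.0, 0.001]
contact_force: [-1.7, 0.9, 9.5]
gripper_width: 0.2
grasp_force: 4.6
t 8.0 TCP [ 504.  -152.2   91.1] F [-1.7  0.9  9.5] w 0.2 axes [[-0.99, -0.138, 0.002], [-0.138, 0.99, -0.0], [-0.002, -0.001, -1.0]]
P 0.65 tip target [ 500.7 -155.6   73.6] tool shift [ 3.7 -2.9 -7.5]
P 0.7 tip target [ 502.2 -155.4   66.2] tool shift [ 2.2 -2.9 -0.2]
P 0.75 tip target [ 504.1 -155.1   59. ] tool shift [ 0.4 -2.9  7.1]
```

View pics/s4.png

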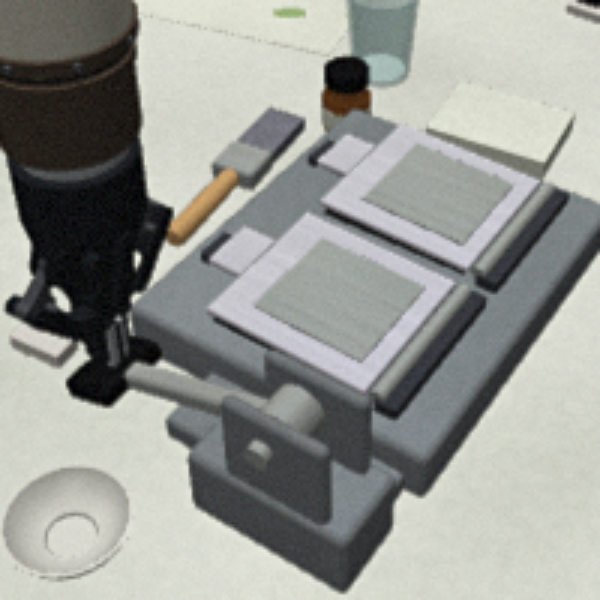

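The lever is down with the fingertips on its handle at (105,365), and both covers are flat. The reading of 9.5 N at tip height 66 mm corresponds to about 0.7 rad. It has been held for more than 0.5 s, so I'm handing in.

```bash
python3 -m pendant '[[0,0,0.001,0,0,0,0],[0,0,0,0,0,0,0],[0,0,0,0,0,0,0]]'; python3 -c "
from bench import arm
print(arm.job_done())"
```

```text
clock: 8.35
position: [504.2, -152.2, 90.1]
ee_rot: [-0.069, 0.998, -0.0, 0.001]
contact_force: [-2.0, 1.6, 8.9]
gripper_width: 0.1
grasp_force: 4.6
the job is handed in; nothing more can be done
None
```

The job is handed in at 8.35 s, with no verdict returned: both covers had snapped shut and stayed shut, and the arm was still pressing the lever at about 0.7 rad with about 9 N.

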